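Prop leg down, then hold the bench screen upright

ROBOT

A 6-joint arm with a two-finger parallel gripper is mounted at the origin on a cart in front of the work surface, level with it; the furniture and walls round the work are solid. World frame = base frame: x ahead of the robot, y to its left, z up, the work surface at z = 0. Lengths are in m, angles in rad, forces in N, time in s.
With the tool pointing down it reaches from about 0.375 to 0.75 m from the base axis. Payload 9 kg.
Tool frame: the origin (TCP) lies at the very end of the fingers, on their centre line; the grasp point (between the pads) lies 19 mm behind it (r.grip_point_offset is the z of the grasp point in the tool frame, in m); z points along the fingers, y is the direction in which the jaws open and shut (so a half turn about z gives the same grasp; the last joint's range is limited). The gripper opens to 85 mm and grips with 20 to 120 N. Pads are 22 mm wide; open, the fingers measure 114 mm over their backs; the gripper's body (76 mm by 85 mm) begins 54 mm behind the grasp point. The pads swing forward as they close: fully open they stand 13 mm farther back than shut.
Start: joints at [-1.442, 0.104, 0.097, 1.564, 0, 1.353], TCP at [0.204, -0.564, 0.231] pointing down, gripper open.
Joint ranges: [-2.99, 2.99], [-0.84, 1.86], [-1.1, 1.16], [-1.84, 2.11], [-1.51, 1.56], [-3.14, 3.14]. Speed limits (rad/s): [2.22, 2.22, 2.57, 3.14, 3.14, 3.14].

INTERFACE

Orientations are given as a rotation vector (axis times angle).
In Python, from cell import r gives the robot as it stands. The module is installed in compiled form; this text tells all that it offers.
- The arm moves only by the tool play_rows, never from a script. Its argument "targets" is one flat list of numbers, 5 for each row, row after row: the gripper command: -1 is shut, 1 is fully open, values between are in proportion, then the shift along the tool's x, y, z in m, then the turn about the tool's z in degrees. A call has 1 to 20 rows; each row is the pose to reach, as a shift and turn from the pose commanded when the call began, along the tool's axes at that moment; what a row does not reach only later rows make up. A row lasts 1/12 s, in which the tool goes at most 41.7 mm and 7.16 degrees, less where a joint would pass 70% of its speed; a pose out of reach is approached as far as the arm can. A call with a gripper value outside its range is refused whole. The fingers move at their own pace and stop on an object; "squeeze" is the grip in N (left out, the last holds). Time passes only in rows, so rows that repeat a pose let the fingers close. It gives the time, the measured TCP pose, the force and the opening at its end, in the units of the state.
- r.observe(): the state, without advancing time (a new reading comes with each control period).
- r.get_image(name): name is "scene" or "top" or "wrist"; returns a dict with "pixels" (480x640x3 uint8, blue, green, red), "fx", "fy", "cx", "cy" (pixels), "k1" (the pictures are not rectified: a ray, as slopes to the right and down, at radius r is drawn at 1 + k1 r^2 times it, then the intrinsics apply), "R" (3x3) and "t" (3): a world point X has camera coordinates R X + t. Camera axes: x right, y down, z forward; pixel columns grow to the right and rows downward; lengths in m; the calibration is good to about 2 mm. A picture is of the moment at which its call begins. There is no depth.
- r.job_done(): hands the job in, once; it reports no verdict.
The state is a dict: "clock": time; "q": joint angles; "joint_velocities": joint speeds; "joint_torque": joint torques, N m; "ee_pos": TCP position; "eef_rot": TCP orientation; "wrist_force": force on the tool from outside, world axes, zero at the start; "ft_torque": the same for the moment, N m; "opening": finger opening in m.
Only numpy, scipy, OpenCV 4.12 (cv2) and the standard library are available. Lean on these libraries where they do the work, as an engineer would, in place of code of your own. Each camera call takes 0.05 s, during which the arm holds its last target. There are 200 camera calls.

TASK

The hinged splash screen is leaning back with its prop leg folded up alongside it. While the screen still leans back, flip the prop leg over centre until it has snapped fully down, then take the screen by its top rail, bring it upright and finish while still gripping the rail and holding the screen upright, off its leg. Do not let it fall forward, and leave the vial, the weight and the stopper next to it where they stand.

Things in the scene. Friction and masses are not known exactly. Their poses are not given: they have to be found in the camera images.
- screen_foot: grey foot of the splash screen, clamped to the worktop, 250 mm wide; origin at the middle of its underside on the worktop; its x axis points level from the screen's front (the side the robot is on) to its back, its y axis runs along the screen's width
- foot_hinge (a point): middle of the hinge line at the screen's lower edge, 36 mm above the worktop; the hinge line runs along the foot's y axis
- screen (a joint): lean of the screen about the foot hinge, rad: 0 upright, 0.30 leaning back (to the foot's +x) on its bumpers as it starts, negative leaning forward. It moves freely and stays upright by itself neither way: from upright it falls back on the bumpers or forward. Forward it is caught at about -0.16 by the leg if the leg is down, and else falls to -0.9. The screen weighs about 0.9 kg
- top_rail (a point): centre of the screen's top rail, a round aluminium tube 16 mm thick and 200 mm long along the foot's y axis, 230 mm from the hinge line; below it is an open gap of 40 mm above the clear pane; it turns with the screen
- prop_leg (a joint): angle of the prop leg about its hub, relative to the screen, rad: 0 folded up along the screen, grows as the leg's free end swings to the front (the foot's -x) and down, 2.65 fully down on its stop. A weak over-centre spring (about 0.1 N m at the stops) pushes it away from 1.1 towards the stop on that side; with its own weight helping it goes on down by itself when let go at 1.3
- leg_hub (a point): centre of the leg's hub, 135 mm to the foot's -y side of the screen's middle, 115 mm from the hinge line; the leg turns here about the foot's y axis, clear of the post, which is 28 mm away surface to leg
- leg_end (a point): centre of the rubber end of the prop leg, a cylinder 14 mm thick and 26 mm long along the leg, 139 mm from the hub; while folded it stands up 24 mm past the top rail; the rest of the leg is a 10 mm rod
- vial: white plastic sample vial with a screw cap, 28 mm wide, 55 mm high, in front of the screen; origin under its middle; leave it alone
- weight: knobbed metal weight 22 mm wide, 38 mm high, left of the screen; origin under its middle; leave it alone
- bung: tapered rubber stopper 32 mm wide, 24 mm high, right of the screen; origin under its middle; leave it alone

How it is judged:
On the way, in this order (a step that is already met when the one before it is completed fails the run):
1. the prop leg is fully down while the screen leans back (value of joint prop_leg above 2.5 rad and value of joint screen above 0.15 rad), for 0.2 s.
2. the screen is upright in the fingers (value of joint screen between -0.07 and 0.07 rad and contact force between the fingers and screen above 3 N), for 0.2 s.
At the end, for the whole second after the job is handed in: The leg is down (over 2.50 rad) and carries nothing, and the screen is held still by its top rail, gripped with more than 3 N, within 0.07 rad (4 degrees) of upright (all of step 2 and value of joint prop_leg above 2.5 rad and distance between the grasp point and top_rail below 0.12 m and z of the grasp point in the frame of top_rail above -0.035 m and contact force between prop_leg and screen_foot below 0.3 N and velocity of joint screen between -0.05 and 0.05 rad/s); the arm keeps its last pose, push and grip.
It fails at once if the screen is raised before the leg is down (value of joint screen below 0.1 rad and value of joint prop_leg below 2.4 rad).
It fails at once if the screen falls forward (value of joint screen below -0.25 rad).
It fails at once if the vial is disturbed (distance of vial from where it was at the start of the episode above 0.025 m).
It fails at once if the weight is disturbed (distance of weight from where it was at the start of the episode above 0.025 m).
It fails at once if the stopper is disturbed (distance of bung from where it was at the start of the episode above 0.025 m).
It also fails if it takes over 51 s, if anything falls off the work surface, if the arm or the gripper's body presses on something with over 40 N, if the wrist force passes 120 N, or if a joint passes its speed limit or range.

## Working session

There is one attempt and no reset: what is moved stays moved. The work goes in short steps, Python scripts to look and compute and a tool call to move; the robot and the scene stay as the last step left them, time stands still between calls to the robot, and variables do not carry over. Pictures are saved under pics/ and viewed, about 8 in all and at most 12, crops included, and the job is handed in when it is done.

Besides the shell and the picture viewer there is one more tool, called by a JSON object that holds its "op" and its "data", one argument or row to a line. play_rows: Moves the arm, as the interface text tells. Its arguments: {"type":"object","properties":{"targets":{"type":"array","items":{"type":"number"}},"squeeze":{"type":"number"}},"required":["targets"]}

```bash
mkdir -p pics; cat > h.py <<'E'
import numpy as np, cv2
from cell import r
from scipy.spatial.transform import Rotation as Ro
def snap(n,f):
    im=r.get_image(n); cv2.imwrite('pics/'+f+'.png',im['pixels'])
    np.savez('pics/'+f+'.npz',**{k:im[k] for k in im}); return im
def load(f): return dict(np.load('pics/'+f+'.npz'))
def ray(im,u,v):
    K=np.array([[im['fx'],0,im['cx']],[0,im['fy'],im['cy']],[0,0,1]],float)
    p=cv2.undistortPoints(np.array([[[u,v]]],float),K,np.array([float(im['k1']),0,0,0]))[0,0]
    # k1 model: distorted=und*(1+k1 r^2), same as OpenCV
    R=np.array(im['R']);t=np.array(im['t'])
    d=R.T@np.array([p[0],p[1],1]);return -R.T@t,d/np.linalg.norm(d)
def plane(im,u,v,z):
    c,d=ray(im,u,v);return c+d*(z-c[2])/d[2]
def tri(a,b):
    (c1,d1),(c2,d2)=a,b
    s=np.linalg.lstsq(np.c_[d1,-d2],c2-c1,rcond=None)[0]
    p,q=c1+s[0]*d1,c2+s[1]*d2;return (p+q)/2,np.linalg.norm(p-q)
def proj(im,X):
    p=cv2.projectPoints(np.atleast_2d(X).astype(float),cv2.Rodrigues(np.array(im['R']))[0],np.array(im['t'],float),np.array([[im['fx'],0,im['cx']],[0,im['fy'],im['cy']],[0,0,1]],float),np.array([float(im['k1']),0,0,0]))[0];return p[:,0]
E
python3 - <<'E'
from h import *
for n in ('scene','top','wrist'):
    im=snap(n,n+'0'); print(n,-np.array(im['R']).T@im['t'],np.array(im['R'])[2])
o=r.observe();print(o); print(Ro.from_rotvec(o['eef_rot']).as_matrix(), r.grip_point_offset)
E
```

```text
scene [-0.22181223  0.51871365  0.61823927] [ 0.73702242 -0.51061407 -0.4427993 ]
top [ 0.46096669 -0.02498534  1.29773249] [ 0.07014014  0.00690185 -0.99751327]
wrist [ 0.26600325 -0.54258958  0.37199276] [-0.24605779 -0.08749272 -0.96529819]
{'clock': 0.15, 'q': array([-1.44171268e+00,  1.04531413e-01,  9.66605231e-02,  1.56387896e+00,
        2.54372776e-05,  1.35312314e+00]), 'joint_velocities': array([-0.00076293, -0.00305808,  0.00316646,  0.00105371, -0.00068367,
       -0.00072919]), 'joint_torque': array([ 4.18303942e-03, -5.57358098e+01,  5.04005778e+01,  1.25229702e-02,
       -1.59883753e-04,  2.99002124e-06]), 'ee_pos': array([ 0.20391006, -0.56403654,  0.23072588]), 'eef_rot': array([-3.09355536e+00, -5.41795429e-01, -1.06208241e-04]), 'wrist_force': array([ 0.02398197, -0.85635841,  0.71475678]), 'ft_torque': array([-0.01580725, -0.02252349,  0.02787516]), 'opening': 0.08565256107873898}
[[ 9.40479860e-01  3.39849413e-01 -9.75174523e-05]
 [ 3.39849348e-01 -9.40479410e-01  9.48867493e-04]
 [ 2.30758904e-04 -9.25532009e-04 -9.99999545e-01]] -0.0187
```

View pics/scene0.png

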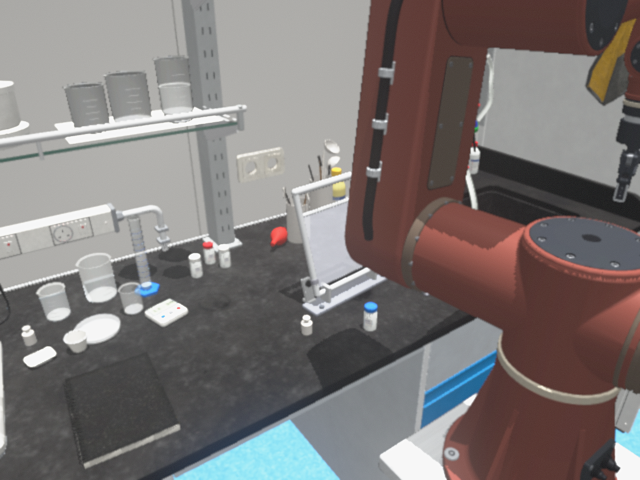

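View pics/top0.png

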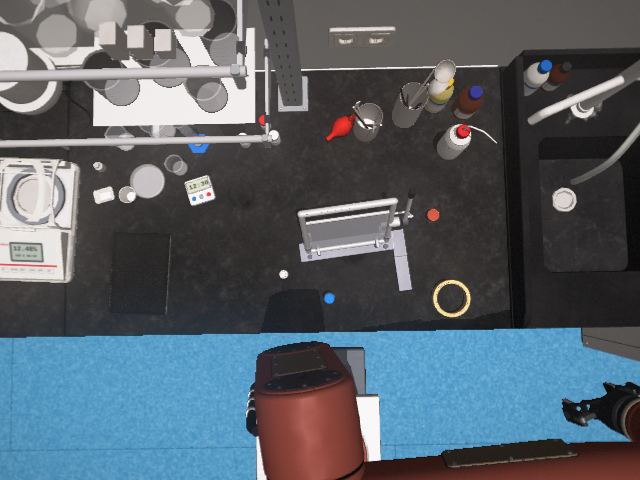

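The scene view shows the screen at about (340,240), partly hidden by the arm, with the vial at (370,317) and the weight at (307,326). In the top view, the rail runs (302,213)–(395,200), the leg end is at about (410,195), the stopper at (433,215), the vial at (329,298) and the weight at (283,274). I'll zoom in for exact pixels.

```bash
python3 - <<'E'
import cv2
i=cv2.imread('pics/top0.png')[180:315,270:450]; cv2.imwrite('pics/c0.png',cv2.resize(i,None,fx=4.4,fy=4.4,interpolation=cv2.INTER_CUBIC))
E
```

```text
(no output)
```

View pics/c0.png

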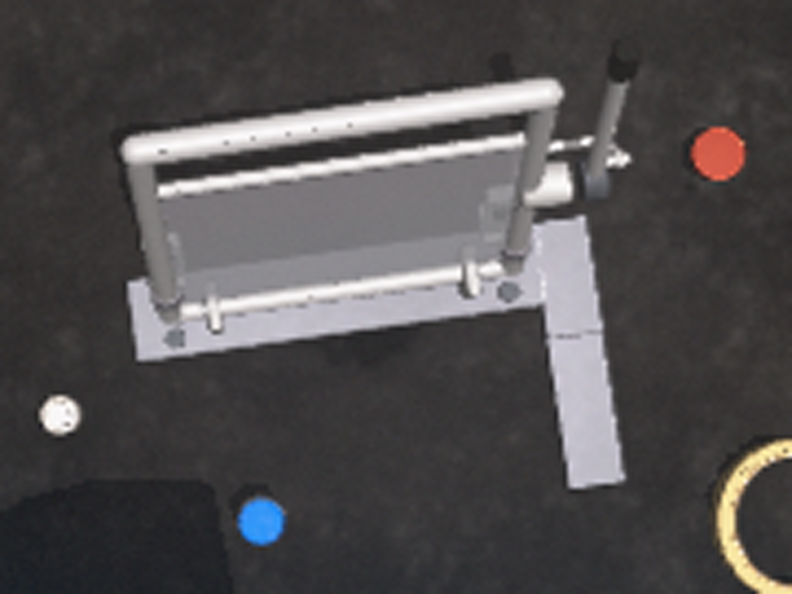

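Enlarged top view, with crop pixels at 4.4× from offset (270,180): rail ends at (135,150) and (555,93), leg rubber end at (624,62), hub at (592,187), vial at (261,520), weight at (60,415), stopper at (718,153).

```bash
python3 - <<'E'
from h import *
im=load('top0'); P=lambda u,v,z: plane(im,270+u/4.4,180+v/4.4,z)
a=P(135,150,.2557);b=P(555,93,.2557)
print('rail',a,b,np.linalg.norm(a-b)); y=(a-b)/np.linalg.norm(a-b); x=np.array([y[1],-y[0],0])
print('x',x,'y',y,'yaw',np.degrees(np.arctan2(x[1],x[0])))
top=(a+b)/2; hinge=top-x*.23*np.sin(.3); hinge[2]=.036
print('top',top,'hinge',hinge)
s=x*np.sin(.3)+np.array([0,0,np.cos(.3)])
hub=hinge-y*.135+s*.115; end=hub+s*.139
print('hub',hub,'end',end, 'seen end',P(624,62,.279),'seen hub',P(592,187,hub[2]))
print(proj(im,[hub,end,hinge])-[270,180], )
for n,u,v,z in(('vial',261,520,.055),('wt',60,415,.038),('bung',718,153,.024)):
    p=P(u,v,z);print(n,p,'in foot',[ (p-hinge)@x,(p-hinge)@y])
E
```

```text
rail [0.59325858 0.02358779 0.2557    ] [ 0.61740066 -0.17974608  0.2557    ] 0.20476206742710498
x [0.99302511 0.11790309 0.        ] y [-1.17903087e-01  9.93025106e-01 -1.08440302e-15] yaw 6.771099173308172
top [ 0.60532962 -0.07807915  0.2557    ] hinge [ 0.53783405 -0.08609298  0.036     ]
hub [ 0.58749875 -0.21614445  0.1458637 ] end [ 0.62828955 -0.21130131  0.27865547] seen end [ 0.62809502 -0.20926658  0.279     ] seen hub [ 0.583102   -0.21435238  0.1458637 ]
[[135.25738272  40.62011607]
 [142.7650745   14.0084529 ]
 [ 77.96174492  65.61152133]]
vial [ 0.40566383 -0.03583581  0.055     ] in foot [np.float64(-0.1253228769836487), np.float64(0.06548990665067321)]
wt [0.46725005 0.07929916 0.038     ] in foot [np.float64(-0.0505914425802411), np.float64(0.1725606198972176)]
bung [ 0.61485779 -0.30909047  0.024     ] in foot [np.float64(0.05019440877017485), np.float64(-0.23052344979460399)]
```

{"op": "play_rows", "data": {
  "targets": [-1, 0, 0, -0.15, 0, -1, 0, 0, -0.15, 0, -1, 0, 0, -0.15, 0, -1, 0.561, -0.173, -0.15, -77, -1, 0.561, -0.173, -0.15, -77, -1, 0.561, -0.173, -0.15, -77, -1, 0.561, -0.173, -0.15, -77, -1, 0.561, -0.173, -0.15, -77, -1, 0.561, -0.173, -0.15, -77, -1, 0.561, -0.173, -0.15, -77, -1, 0.561, -0.173, -0.15, -77, -1, 0.561, -0.173, -0.15, -77, -1, 0.561, -0.173, -0.15, -77, -1, 0.561, -0.173, -0.15, -77, -1, 0.561, -0.173, -0.15, -77, -1, 0.561, -0.173, -0.15, -77, -1, 0.561, -0.173, -0.15, -77, -1, 0.561, -0.173, -0.15, -77, -1, 0.561, -0.173, -0.15, -77, -1, 0.561, -0.173, -0.15, -77],
  "squeeze": 40
}}

```text
clock: 1.82
ee_pos: [0.6731, -0.2107, 0.3803]
eef_rot: [-2.082, -2.351, 0.001]
wrist_force: [-0.8, 0.3, -0.6]
opening: 0.0001
```

{"op": "play_rows", "data": {
  "targets": [-1, 0, 0, 0.06, 0, -1, 0, 0, 0.12, 0, -1, 0, 0, 0.12, 0, -1, 0, 0, 0.12, 0, -1, 0, 0, 0.12, 0]
}}

```text
clock: 2.23
ee_pos: [0.6692, -0.2109, 0.2555]
eef_rot: [-2.081, -2.342, 0.004]
wrist_force: [-0.3, 0.4, 0.9]
opening: -0.0002
```

```bash
python3 - <<'E'
from h import *
s=snap('scene','s1')['pixels'];w=snap('wrist','w1')['pixels']
snap('top','t1')
t=cv2.resize(cv2.imread('pics/t1.png')[150:330,280:460],(480,480))
cv2.imwrite('pics/v1.png',cv2.resize(np.hstack([w,t]),(800,343)))
print(r.observe()['ee_pos'],r.observe()['wrist_force'])
E
```

```text
[ 0.67270285 -0.21203189  0.26436947] [ 0.74718786 -0.8244707   0.70683641]
```

View pics/v1.png

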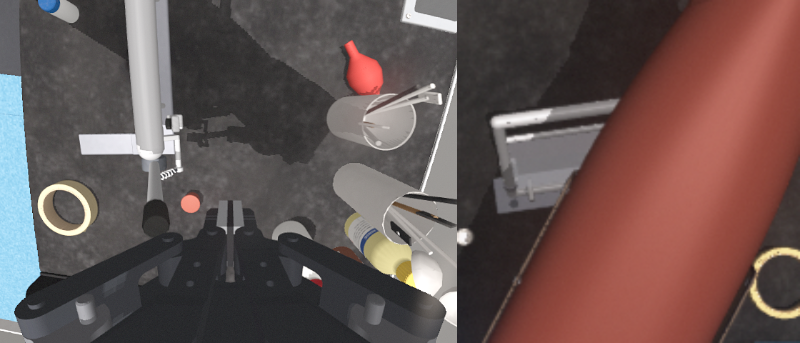

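The wrist view shows the closed fingertips at (230,230), behind and level with the rubber leg end at (155,218) and clear of everything. In the top view the arm hides the leg. Next I push the leg over along its arc.

{"op": "play_rows", "data": {
  "targets": [-1, 0, -0.012, -0.012, 0, -1, 0, -0.022, -0.012, 0, -1, 0, -0.034, -0.012, 0, -1, 0, -0.044, -0.012, 0, -1, 0, -0.054, -0.012, 0, -1, 0, -0.064, -0.012, 0, -1, 0, -0.077, -0.011, 0, -1, 0, -0.09, -0.01, 0, -1, 0, -0.103, -0.008, 0, -1, 0, -0.115, -0.004, 0, -1, 0, -0.127, 0, 0, -1, 0, -0.139, 0.005, 0, -1, 0, -0.149, 0.012, 0, -1, 0, -0.159, 0.02, 0, -1, 0, -0.168, 0.028, 0, -1, 0, -0.176, 0.038, 0, -1, 0, -0.184, 0.049, 0, -1, 0, -0.189, 0.06, 0, -1, 0, -0.194, 0.072, 0, -1, 0, -0.194, 0.072, 0]
}}

```text
clock: 4.05
ee_pos: [0.4801, -0.2351, 0.1906]
eef_rot: [2.084, 2.348, -0.0]
wrist_force: [0.9, 0.4, -0.4]
opening: 0.0002
```

```bash
python3 - <<'E'
from h import *
s=snap('scene','s2')['pixels'];w=snap('wrist','w2')['pixels'];snap('top','t2')
t=cv2.resize(cv2.imread('pics/t2.png')[150:330,280:460],(480,480))
cv2.imwrite('pics/v2.png',cv2.resize(np.hstack([w,t]),(800,343)))
o=r.observe();print(o['ee_pos'],o['wrist_force'],o['clock'])
E
```

```text
[ 0.48117525 -0.23511937  0.19194146] [-0.15073656  0.47372178  0.45064028] 4.2
```

View pics/v2.png

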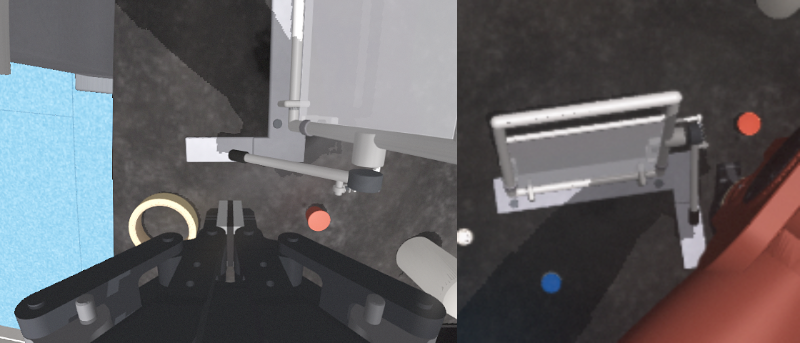

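The leg is down: in the wrist view it runs from the hub (365,180) to the rubber end (238,155), over the landing plate. The screen still leans back, and the vial, weight and stopper are in place. Next I check the leg angle numerically and work out the rail approach.

```bash
python3 - <<'E'
from h import *
k=800/1120; X=np.array([.5875,-.2161,.1459]);x=np.array([.993,.118,0]);z=np.array([0,0,1.])
for n,u,v in(('t2',(695/k-640)*.375+280,213/k*.375+150),('w2',238/k,155/k)):
    im=load(n);c=[np.linalg.norm(proj(im,X+.139*(-x*np.sin(a-.3)+z*np.cos(a-.3)))[0]-[u,v]) for a in np.arange(1.5,2.9,.05)]
    i=int(np.argmin(c));print(n,1.5+.05*i,c[i])
im=load('t2')
for u,v in((497,121),(678,98)): print(plane(im,(u/k-640)*.375+280,v/k*.375+150,.2557))
p=np.array(r.observe()['ee_pos']);y=np.array([-.118,.993,0]);d=np.array([.6053,-.0781,.2557])-p
print('to rail: tool x',d@y,'tool y',d@x,'tool z',-d[2])
E
```

```text
t2 2.7 0.8196528344814473
w2 2.6500000000000004 2.1861090800646266
[0.59445971 0.02305424 0.2557    ]
[ 0.61673569 -0.17933203  0.2557    ]
to rail: tool x 0.14127351722695208 tool y 0.14178416596085555 tool z -0.06375853548246699
```

{"op": "play_rows", "data": {
  "targets": [-1, 0, 0, -0.04, 0, -1, 0, 0, -0.08, 0, -1, 0, 0, -0.12, 0, -1, 0, 0, -0.15, 0, 1, 0, 0, -0.15, 0, 1, 0.03, 0.03, -0.15, 0, 1, 0.06, 0.06, -0.15, 0, 1, 0.09, 0.09, -0.15, 0, 1, 0.115, 0.116, -0.15, 0, 1, 0.141, 0.142, -0.15, 0, 1, 0.141, 0.142, -0.15, 0, 1, 0.141, 0.142, -0.14, 0, 1, 0.141, 0.142, -0.14, 0]
}}

```text
clock: 5.28
ee_pos: [0.6048, -0.0765, 0.3291]
eef_rot: [2.082, 2.352, -0.0]
wrist_force: [0.1, 0.1, 0.0]
opening: 0.0855
```

```bash
python3 - <<'E'
from h import *
w=snap('wrist','w3')
o=r.observe();print(o['ee_pos'],o['opening'],o['clock'])
p=np.array(o['ee_pos']);x=np.array([.993,.118,0]);y=np.array([-.118,.993,0]);d=np.array([.6053,-.0781,.2557])-p
print('to rail',d@y,d@x,-d[2])
E
```

```text
[ 0.60446609 -0.07697882  0.32965717] 0.08524895164976856 5.3333
to rail -0.0012117316727667492 0.0006957748556466344 0.07395717381815997
```

View pics/w3.png

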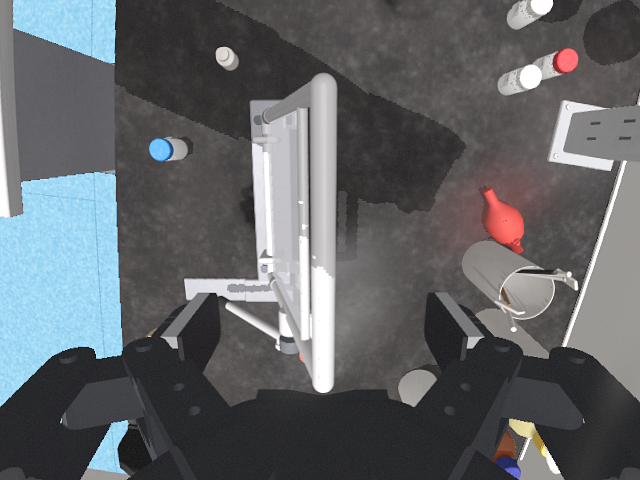

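The wrist view shows the rail, from (322,80) to (322,385), centred between the open fingers at (215,320) and (430,320). The leg is down, and the vial and weight are unmoved. Next I descend and grip.

{"op": "play_rows", "data": {
  "targets": [1, 0, 0, 0.03, 0, 1, 0, 0, 0.06, 0, 1, 0, 0, 0.08, 0, 1, 0, 0, 0.092, 0, 1, 0, 0, 0.092, 0, 1, 0, 0, 0.092, 0, -1, 0, 0, 0.092, 0, -1, 0, 0, 0.092, 0, -1, 0, 0, 0.092, 0, -1, 0, 0, 0.092, 0, -1, 0, 0, 0.092, 0, -1, 0, 0, 0.092, 0, -1, 0, 0, 0.092, 0, -1, 0, 0, 0.092, 0, -1, 0, 0, 0.092, 0, -1, 0, 0, 0.092, 0],
  "squeeze": 30
}}

```text
clock: 6.67
ee_pos: [0.6046, -0.0772, 0.2377]
eef_rot: [2.084, 2.35, 0.001]
wrist_force: [2.1, 0.1, 3.9]
opening: 0.0151
```

{"op": "play_rows", "data": {
  "targets": [-1, 0, -0.005, -0.0015, 0, -1, 0, -0.011, -0.003, 0, -1, 0, -0.017, -0.0045, 0, -1, 0, -0.022, -0.0057, 0, -1, 0, -0.028, -0.0068, 0, -1, 0, -0.034, -0.0077, 0, -1, 0, -0.04, -0.0085, 0, -1, 0, -0.045, -0.0091, 0, -1, 0, -0.051, -0.0096, 0, -1, 0, -0.0565, -0.01, 0, -1, 0, -0.062, -0.0102, 0, -1, 0, -0.066, -0.0103, 0, -1, 0, -0.068, -0.0103, 0, -1, 0, -0.068, -0.0103, 0, -1, 0, -0.068, -0.0103, 0, -1, 0, -0.068, -0.0103, 0, -1, 0, -0.068, -0.0103, 0, -1, 0, -0.068, -0.0103, 0, -1, 0, -0.068, -0.0103, 0, -1, 0, -0.068, -0.0103, 0]
}}

```text
clock: 8.33
ee_pos: [0.5368, -0.0854, 0.2476]
eef_rot: [2.084, 2.35, -0.0]
wrist_force: [0.4, -3.0, 3.2]
opening: 0.0151
```

```bash
python3 - <<'E'
from h import *
w=snap('wrist','w4')['pixels'];snap('top','t4');s=snap('scene','s4')['pixels']
t=cv2.resize(cv2.imread('pics/t4.png')[150:330,280:460],(480,480))
cv2.imwrite('pics/v4.png',cv2.resize(np.hstack([w,t]),(800,343)))
o=r.observe();print(o['ee_pos'],o['wrist_force'],o['opening'],o['clock'],o['joint_velocities'])
p=np.array(o['ee_pos'])-[0.5378,-.0861,.036];x=(p@[.993,.118,0]);zz=p[2]+.0187
print('lean',np.arctan2(x,zz),'radius',np.hypot(x,zz))
E
```

```text
[ 0.5368034  -0.08535208  0.24759136] [ 1.8776652  -2.40231526  2.09809413] 0.015089260255522121 8.4833 [-0.0002429   0.00021382 -0.00118036  0.00118768  0.00089506  0.00043782]
lean -0.0039139992202287905 radius 0.2302931241242038
```

View pics/v4.png

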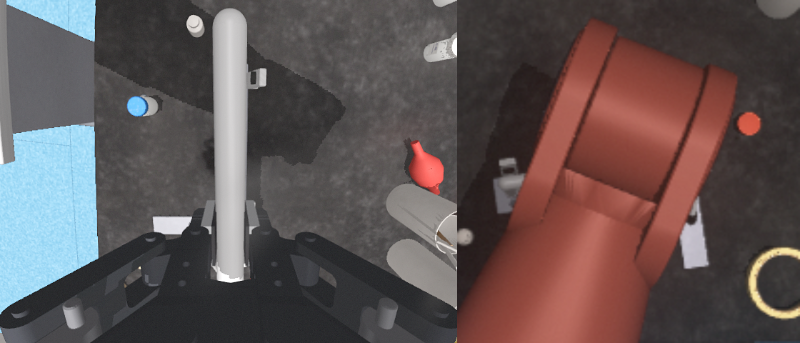

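The rail is gripped between the pads at (230,230), seen end-on and upright. The vial (140,105), weight (195,25) and stopper are where they stood. The numbers give a lean of about 0.00 and the arm is still, so I'm handing in.

```bash
python3 -c "
from cell import r
r.job_done();o=r.observe();print(o['ee_pos'],o['opening'],o['clock'])"
```

```text
the job is handed in; nothing more can be done
the job is handed in; nothing more can be done
```

The job is handed in: the prop leg is down, and the arm is holding the screen upright by its top rail. `job_done` gave no verdict.

- **Leg:** With the screen still leaning back, I pushed the leg over centre with closed fingers and it snapped down. Two camera views put it at about 2.65–2.70 rad. In the last pictures the arm mostly hid the leg, so I didn't measure its angle again or check directly that it carries no load. At upright it should be well clear of the plate.
- **Screen:** I gripped the rail from above with the squeeze set to 30 N and swung it up along its arc. The last check, worked out from the arm's pose, gave a lean of about -0.004 rad. The fingers were stopped on the rail at 15.1 mm open, and the arm was still at 8.5 s.
- **Neighbouring objects:** The vial, weight and stopper looked unmoved in the last pictures, though I didn't measure their positions again. The highest wrist force I read was about 4–5 N.

No check failed or disagreed. The state read after handing in returned nothing.

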